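Blank off the sloping dust port

TASK

Pick up the aluminium blanking cap from the black bit mat and set it on the sloping dust port with the orange end of its grip bar pointing up the slope, so that its pins rest on the rim. Then, pressing lightly and without forcing it, turn the cap until its hidden pins drop into their pockets and it sits down flush all round, and let go. Leave the other things on the bench where they are.

Things in the scene. Friction and masses are not known exactly. Their poses are not given: they have to be found in the camera images.
- cap: loose blanking cap, about 0.3 kg. Origin: centre of its plug's lower end; z along its axis, out of the grip side; x along the grip bar to its orange-marked end. Grey plug 59 mm diameter (48 mm at its lower end), z 0 to 24 mm; aluminium disc 114 mm diameter, z 24 to 32; black grip bar 84 mm long (x), 24 wide (y), z 32 to 78. At the start it stands upright on its plug on the mat.
- cap_face (a point): centre of the underside of the cap's disc, 24 mm above cap on its axis, axes alike. Under the disc three round-nosed steel pins, 12 mm diameter, at 0, 120 and 240 degrees from x on a 41 mm radius, reach 12 mm below the disc. With the pins on the port's rim this point is 12 mm above mouth; with them in the pockets the disc lies on the rim and the points meet.
- cap_pointer (a point): orange end of the cap: on the disc's top face, 50 mm from the cap's axis along the cap's x
- mouth (a point): centre of the port's rim, in the rim's plane. z points out along the port's axis, leaning 30 degrees from vertical towards the box's front; x points up the slope (orange tab on the tube), y is level. Tube 116 mm outer diameter; in it a fixed steel ring, top level with the rim, 64 mm bore, with three pockets 18 mm wide at 120 degrees on a 41 mm radius, deeper than the pins.
- dustbox: fixed plywood box 170 x 170 x 85 mm carrying the port; origin under its centre, front is -x; rim centre 30 mm in front of it, 155 mm up. The angle of the port's ring differs each time and is not told: from orange end up the slope, the pins drop in after 29 to 75 degrees clockwise (looking at the cap; negative about mouth z). Over 80 N between cap and port is forcing it.
- mat: fixed black silicone mat, 180 by 180 by 5 mm, on which the cap stands; origin at the centre of its underside
- jar: glass jar with clipped lid, 72 mm diameter, 98 mm tall, loose; origin at the centre of its underside; to be left alone
- sander: wooden sanding block, 120 (x) by 66 by 38 mm, loose, between mat and dust box; origin at the centre of its underside; to be left alone
- feather1: orange featherboard, 180 (x) by 60 by 14 mm with a 26 mm high knob, lying flat in front of the fence, loose; origin near the centre of its underside; to be left alone
- feather2: second orange featherboard, same size, lying flat at one side, loose; to be left alone
Things that resemble listed ones, but are neither listed nor needed, are in the scene too. Leave any blue or purple look-alike of the cap alone.

How it is judged:
By the outcome, as a careful person would: the job done as asked, in the order asked, and still so for the second after the job is handed in, with the robot touching nothing.
It also fails if it takes over 56 s, if anything falls off the work surface, if the arm or the gripper's body presses on something with over 40 N, if the wrist force passes 120 N, or if a joint passes its speed limit or range.

ROBOT

A 7-joint arm with a two-finger parallel gripper is mounted at the origin on the work surface. World frame = base frame: x ahead of the robot, y to its left, z up, the work surface at z = 0. Lengths are in mm, angles in rad, forces in N, time in s.
With the tool pointing down it reaches from about 350 to 900 mm from the base axis. Payload 19.9 kg.
Tool frame: the origin (TCP) lies midway between the tips of the shut fingers; the grasp point (between the pads) lies 19 mm behind it; z points along the fingers, y is the direction in which the jaws open and shut (so a half turn about z gives the same grasp; the last joint's range is limited). The gripper opens to 94 mm and grips with 3 to 60 N. Pads are 16 mm wide; open, the fingers measure 119 mm over their backs; the gripper's body (75 mm by 177 mm) begins 78 mm behind the grasp point.
Start: joints at [-1.214, 0.417, -0.01, 1.614, 0.005, 1.111, -0.053], TCP at [242.683, 575.937, 205.425] pointing down, gripper open.
Joint ranges: [-2.81, 2.81], [-0.39, 2.02], [-1.27, 1.25], [0.06, 2.57], [-1.19, 4.33], [0.19, 2], [-2.82, 2.82]. Speed limits (rad/s): [1.89, 1.89, 2.39, 2.39, 3.01, 3.01, 3.01].

INTERFACE

Orientations are given as [roll, pitch, yaw] about the fixed x, y, z axes, in that order (R = Rz(yaw) Ry(pitch) Rx(roll)).
In Python, from bench import env, kinematics, eyes gives the robot as it stands. The module is installed in compiled form; this text tells all that it offers. Calls block until the motion is done:
- env.move_ptp(position, orientation): joint-space move of the TCP to a pose.
- env.movel(position, rot=None, velocity=150, stop_force=None): straight line of the TCP; rot=None keeps the orientation; velocity is the mean speed in mm/s. With stop_force (N) it stops when the force on the tool has changed by that much, and returns True; else False.
- env.set_joints(angles): joint-space move.
- env.command_gripper(opening, effort=None): opening from 0.0 (shut) to 1.0 (fully open); effort is the grip in N (None keeps the last); returns when the fingers have stopped.
- env.wait(seconds).
- kinematics.inverse_kinematics(position, orientation): joint angles nearest the present ones, or None.
- env.read_state(): the state.
- eyes.grab_frame(name): name is "scene" or "top" or "wrist"; returns a dict with "image" (400x640x3 uint8, blue, green, red), "depth" (400x640 float32, mm along the optical axis (not along the pixel's ray), 0 where there is no reading), "intrinsics" (3x3 intrinsics, pixels), "k1" (the pictures are not rectified: a ray, as slopes to the right and down, at radius r is drawn at 1 + k1 r^2 times it, then the intrinsics apply), "extrinsics" (4x4, takes a point from camera to world coordinates); the wrist camera has in their place "mount" (4x4, takes a point from camera to tool coordinates, whose origin is the TCP and whose axes are the flange's). Camera axes: x right, y down, z forward; pixel columns grow to the right and rows downward; lengths in mm; the calibration is good to about 2 mm. A picture is of the moment at which its call begins: read the wrist's pose just before it.
A pose or a line that the arm cannot do raises env.Unreachable and nothing moves.
- env.sign_off(): hands the job in, once; it reports no verdict.
Trained networks look in a picture, given as the dict that the camera call returned (one of the last four; its "shot" number tells which), for a name from the list of things; names that differ only in an ending like _2 or _b are one class to them, and where a whole thing is asked for, a point or a joint stands for the part that bears it (a point fixed in the world has none). Each returns a list of dicts, best first, with "conf" (0 to 1); they miss things now and then, are a little off and sometimes report something else, mostly with a low value. They report only what shows in the picture. A call takes as long as a camera call. They do not tell look-alikes from the thing itself.
- eyes.spot_in(picture, name): "at" ([column, row] in pixels, amid what is visible of it).
- eyes.tip_of(picture, name): "at" ([column, row] in pixels: a listed point, or the origin of a listed thing).
The state is a dict: "clock": time; "qpos": joint angles; "qvel": joint speeds; "tau": joint torques, N m; "eef_pos": TCP position; "orientation": TCP orientation; "wrist_force": force on the tool from outside, world axes, zero at the start; "wrist_torque": the same for the moment, N m; "width": opening from 0.0 (shut) to 1.0 (fully open).
Only numpy, scipy, OpenCV 4.12 (cv2) and the standard library are available. Lean on these libraries where they do the work, as an engineer would, in place of code of your own. Each camera call takes 0.05 s, during which the arm holds its last target. There are 200 camera calls.

## Working session

There is one attempt and no reset: what is moved stays moved. The work goes in short steps, each a Python script; the robot and the scene stay as the last script left them, time stands still between calls to the robot, and variables do not carry over. Pictures are saved under pics/ and viewed, about 8 in all and at most 12, crops included, and the job is handed in when it is done.

```bash
mkdir -p pics
cat > h.py <<'E'
import numpy as np, cv2
from scipy.spatial.transform import Rotation as R
from bench import env, kinematics, eyes
def shot(n):
    s=env.read_state(); p=eyes.grab_frame(n)
    if "mount" in p:
        T=np.eye(4); T[:3,:3]=R.from_euler('xyz',s["orientation"]).as_matrix(); T[:3,3]=s["eef_pos"]
        p["E"]=T@np.array(p["mount"])
    else: p["E"]=np.array(p["extrinsics"])
    return p
def ray(p,uv):
    K=np.array(p["intrinsics"]); k=p["k1"]
    d=np.array([(uv[0]-K[0,2])/K[0,0],(uv[1]-K[1,2])/K[1,1]]); s=d.copy()
    for _ in range(20): s=d/(1+k*(s@s))
    return np.array([s[0],s[1],1.])
def at_z(p,uv,z):
    E=p["E"]; d=E[:3,:3]@ray(p,uv); o=E[:3,3]; return o+d*(z-o[2])/d[2]
def at_depth(p,uv):
    u,v=int(round(uv[0])),int(round(uv[1])); w=p["depth"][max(v-2,0):v+3,max(u-2,0):u+3]; w=w[w>0]
    if len(w)==0: return None
    E=p["E"]; return E[:3,:3]@(ray(p,uv)*np.median(w))+E[:3,3]
def cloud(p,step=1):
    D=p["depth"]; v,u=np.mgrid[0:D.shape[0]:step,0:D.shape[1]:step]; z=D[v,u]; 
    K=np.array(p["intrinsics"]); d=np.stack([(u-K[0,2])/K[0,0],(v-K[1,2])/K[1,1]],-1); s=d.copy()
    for _ in range(15): s=d/(1+p["k1"]*(s**2).sum(-1,keepdims=True))
    X=np.concatenate([s*z[...,None],z[...,None]],-1)@p["E"][:3,:3].T+p["E"][:3,3]
    X[z<=0]=np.nan
    return X
E
python3 - <<'E'
from h import *
np.set_printoptions(precision=1,suppress=True)
for n in("top","scene"):
    p=shot(n); cv2.imwrite(f"pics/{n}0.png",p["image"])
    for k in("cap","cap_pointer","mouth","dustbox","mat","sander","jar","feather1"):
        r=eyes.tip_of(p,k)[:3]
        print(n,k,[(round(x["conf"],2),np.array(x["at"]),at_depth(p,x["at"])) for x in r])
print(env.read_state())
E
```

```text
top cap [(0.76, array([391. , 149.9]), array([ 761.7, -242.8,   49.6])), (0.63, array([339.3, 277.2]), array([354.5, -80.4,  77.6])), (0.62, array([395.8, 269.8]), array([ 379.7, -254.1,   78.5]))]
top cap_pointer [(0.88, array([359.8, 279.9]), array([ 342.6, -150.3,    2.4])), (0.8, array([414.1, 269.6]), array([ 379.2, -320.6,   33. ])), (0.66, array([371.6, 183.7]), array([ 652.4, -182.2,   34.4]))]
top mouth [(0.85, array([238.4, 193.5]), array([606.1, 237.2,  85.5]))]
top dustbox [(0.71, array([243.7, 189.7]), array([618.4, 221.1,  85.1])), (0.3, array([174., 214.]), array([543.5, 462. ,  14.1]))]
top mat [(0.67, array([369.4, 205.8]), array([ 580.2, -175.1,   38.7]))]
top sander [(0.91, array([316.4, 214.8]), array([548.1,  -6.2,  40. ]))]
top jar [(0.75, array([455.2, 222. ]), array([ 529.2, -437.1,   92. ]))]
top feather1 [(0.96, array([173.6, 217. ]), array([533.6, 463. ,  13.8])), (0.92, array([316.9, 138.9]), array([801.8,  -2.7,  14.4])), (0.54, array([242.7, 188.8]), array([621.1, 224.3,  85.4]))]
scene cap [(0.92, array([342.4, 172.9]), array([374.9, -56.4,  33.3])), (0
[... 656 characters left out ...]
ray([ 612.6, -145.9,   41.6]))]
scene sander [(0.92, array([316.7, 214.3]), array([586.1,  15.9,  34.9]))]
scene jar [(0.63, array([234.5, 155.8]), array([ 556.5, -437.4,   16.6]))]
scene feather1 [(0.9, array([451.4, 297.9]), array([558.5, 476.7,  16. ])), (0.72, array([263.7, 259.2]), array([808.2,  11.5,  14.3]))]
{'clock': 0.9, 'qpos': array([-1.2,  0.4, -0. ,  1.6,  0. ,  1.1, -0.1]), 'qvel': array([-0.,  0.,  0., -0., -0., -0., -0.]), 'tau': array([  0. , -85.1,   0.6, -42.6,  -0. ,   0. ,  -0. ]), 'eef_pos': array([242.7, 576. , 205.4]), 'orientation': array([-3.1, -0. ,  2.7]), 'wrist_force': array([1.5, 0.1, 0. ]), 'wrist_torque': array([ 0., -0., -0.]), 'width': 0.9966835131677809}
```

View pics/top0.png

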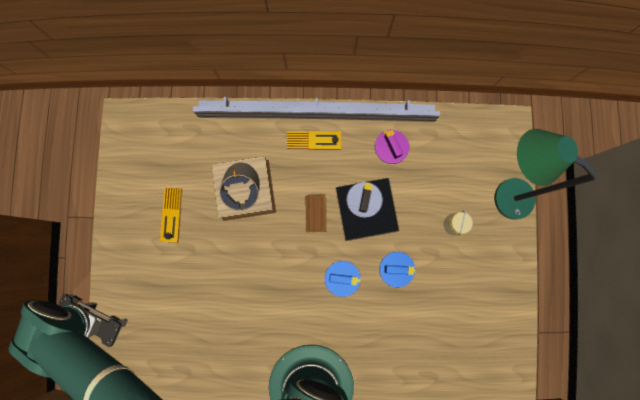

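View pics/scene0.png

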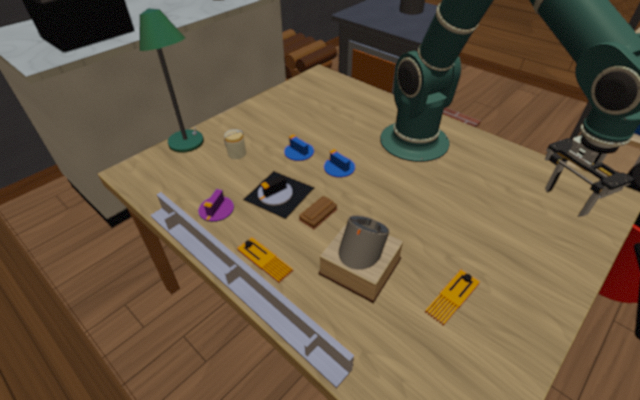

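The top view shows the cap on the mat at about (365,199), with its orange end at (368,186). The port rim is near (240,190) and its orange tab at (236,175). The blue and purple caps are look-alikes. Next I'll take close looks at the port and the cap.

Run:
```python
from h import *
np.set_printoptions(precision=2,suppress=True)
def tool(zaxis,xdir):
    z=np.array(zaxis,float); z/=np.linalg.norm(z); x=np.array(xdir,float); x-=z*(x@z); x/=np.linalg.norm(x)
    return R.from_matrix(np.stack([x,np.cross(z,x),z],1)).as_euler('xyz')
t0=env.read_state()["clock"]
p=shot("top"); print(at_z(p,(365,199),32),at_z(p,(368,186),60),at_z(p,(240,190),155), at_z(p,(236,175),170))
for sx in (1,-1):
  o=tool([.5,0,-.866],[sx*.866,0,sx*.5])
  print(sx,kinematics.inverse_kinematics([460,222,375],o))
o=tool([.5,0,-.866],[.866,0,.5])
try: env.move_ptp([460,222,375],o)
except env.Unreachable as e: o=tool([.5,0,-.866],[-.866,0,-.5]); env.move_ptp([460,222,375],o)
print(env.read_state()["clock"]-t0)
p=shot("wrist"); cv2.imwrite("pics/port1.png",p["image"]); np.savez("port1.npz",X=cloud(p),img=p["image"]); print(p["mount"])
for k in("mouth","dustbox"): print(k,[(round(x["conf"],2),np.array(x["at"]),at_depth(p,x["at"])) for x in eyes.tip_of(p,k)[:3]])
for sx in (1,-1): print(sx,kinematics.inverse_kinematics([600,-160,330],tool([0,0,-1],[sx,0,0])))
env.move_ptp([540,-160,330],tool([0,0,-1],[1,0,0]))
p=shot("wrist"); cv2.imwrite("pics/cap1.png",p["image"]); np.savez("cap1.npz",X=cloud(p),img=p["image"])
for k in("cap_face","cap_pointer","cap"): print(k,[(round(x["conf"],2),np.array(x["at"]),at_depth(p,x["at"])) for x in eyes.tip_of(p,k)[:3]])
s=env.read_state();print(s["clock"],s["qpos"])
cv2.imwrite("pics/both1.png",cv2.resize(np.vstack([cv2.imread("pics/port1.png"),p["image"]]),(480,600)))
```

```text
[ 602.62 -161.45   32.  ] [ 640.92 -167.85   60.  ] [607.91 219.97 155.  ] [650.09 230.84 170.  ]
1 [-0.77 -0.18  0.03  2.    0.43  0.96 -2.49]
-1 [-1.05 -0.2   0.27  2.01  0.5   0.98  0.59]
2.225
[[   0.     -0.97   -0.26   73.93]
 [   1.      0.      0.     -0.89]
 [  -0.     -0.26    0.97 -179.28]
 [   0.      0.      0.      1.  ]]
mouth [(0.53, array([546.2, 189.4]), array([ 596.71, -135.29,   37.2 ]))]
dustbox [(0.96, array([322.2, 179.3]), array([596.25, 227.29,  85.16]))]
1 [-0.49  0.48  1.02  1.48 -0.41  1.41 -1.02]
-1 [ 0.94  0.52 -1.08  1.43  0.46  1.46  1.43]
cap_face [(0.73, array([396.5, 265.4]), array([ 393.93, -261.79,   45.6 ])), (0.71, array([328.1, 114.2]), array([ 606.64, -161.76,   82.83])), (0.62, array([282.2, 286. ]), array([362.6 , -96.02,  49.  ]))]
cap_pointer [(0.64, array([336.1,  78. ]), array([ 651.28, -172.22,   38.55])), (0.62, array([315.7, 289.1]), array([ 348.92, -144.42,   33.18]))]
cap [(0.88, array([325.3, 115.9]), array([ 604.68, -158.45,   83.37])), (0.82, array([286.3, 279.1]), array([ 365.06, -100.32,   32.31])), (0.74, array([393.9, 260.1]), array([ 396.4 , -260.31,   32.77]))]
4.9417 [-0.55  0.32  1.    1.63 -0.28  1.34 -1.08]
```

View pics/both1.png

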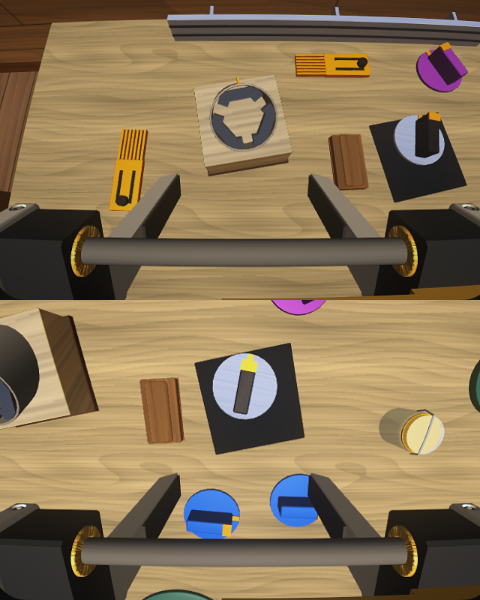

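The upper frame shows the port face and its three-armed opening at (243,116). The lower frame shows the cap at (245,385), with its yellow/orange end pointing up and away from the robot. I'll fit geometry to both depth clouds.

```bash
cat > fit.py <<'E'
from h import *
from scipy.optimize import least_squares
def circ(P):
    return least_squares(lambda q: np.hypot(P[:,0]-q[0],P[:,1]-q[1])-q[2],[*P.mean(0),57],loss='soft_l1').x
def fit_cap(X,near):
    m=np.hypot(X[...,0]-near[0],X[...,1]-near[1])<75
    top=X[m&(X[...,2]>72)][:,:2]; r=cv2.minAreaRect(top.astype(np.float32))
    D=m&(np.abs(X[...,2]-37)<7)
    c=cv2.morphologyEx(D.astype(np.uint8),cv2.MORPH_CLOSE,np.ones((3,3)))
    H=cv2.convexHull(np.argwhere(c)).reshape(-1,2); B=X[H[:,0],H[:,1]]; B=B[np.isfinite(B[:,0])]
    t0=top-top.mean(0); w,V=np.linalg.eigh(t0.T@t0); d=V[:,1]
    return top.mean(0),r,d,circ(B[:,:2]),np.nanmedian(X[D][:,2]),np.nanmedian(X[m&(X[...,2]>72)][:,2])
def fit_port(X,near):
    m=(np.hypot(X[...,0]-near[0],X[...,1]-near[1])<75)&(X[...,2]>105)
    P=X[m]; best=None; rng=np.random.default_rng(0)
    for _ in range(2000):
        a=P[rng.choice(len(P),3,False)]; n=np.cross(a[1]-a[0],a[2]-a[0]); l=np.linalg.norm(n)
        if l<100: continue
        n/=l; n*=np.sign(n[2])
        if not 20<np.degrees(np.arccos(n[2]))<40: continue
        i=np.abs((P-a[0])@n)<2
        if best is None or i.sum()>best.sum(): best=i
    Q=P[best]; c=Q.mean(0); n=np.linalg.svd(Q-c,full_matrices=False)[2][2]; n*=np.sign(n[2])
    y=np.cross([0,0,1.],-n*1); y/=np.linalg.norm(y)   # level
    x=np.cross(y,n); 
    if x[2]<0: x,y=-x,-y
    L=np.stack([(Q-c)@x,(Q-c)@y],1).astype(np.float32)
    H=cv2.convexHull(L).reshape(-1,2); q=circ(H)
    return c+q[0]*x+q[1]*y,n,x,y,q[2],L-q[:2],P
E
python3 - <<'E'
from fit import *
np.set_printoptions(precision=2,suppress=True)
X=np.load("cap1.npz")["X"]; t,r,d,c,zd,zt=fit_cap(X,(603,-161)); print("cap",t,r,d,np.degrees(np.arctan2(d[1],d[0])),c,zd,zt)
X=np.load("port1.npz")["X"]; m,n,x,y,rr,L,P=fit_port(X,(600,222)); print("port",m,n,x,y,rr,len(L),"tilt",np.degrees(np.arccos(n[2])), "yaw",np.degrees(np.arctan2(x[1],x[0])))
# pocket angle: 3-fold score of ring points at radius 36..49
rad=np.hypot(*L.T); th=np.degrees(np.arctan2(L[:,1],L[:,0]))%120
k=(rad>37)&(rad<46); print("ring hist per 10deg mod120",np.histogram(th[k],12,(0,120))[0])
k3=np.exp(3j*np.radians(th[k])).mean(); print("pocket ang mod120",(np.degrees(np.angle(-k3))/3)%120, abs(k3))
# box top yaw
m2=(np.abs(X[...,2]-85)<3)&(np.hypot(X[...,0]-620,X[...,1]-222)<150)
print("box",cv2.minAreaRect(X[m2][:,:2].astype(np.float32)))
E
```

```text
cap [ 566.02 -163.37] ((576.880615234375, -165.84890747070312), (108.03192901611328, 116.92585754394531), 48.993896484375) [0.02 1.  ] 88.67911862278602 [ 604.01 -159.5    56.77] 36.99971186492661 444.36734061125435
port [602.08 223.1  154.99] [-0.5  -0.09  0.86] [0.85 0.15 0.5 ] [-0.17  0.99  0.  ] 57.40720710639609 3209 tilt 30.158274264384506 yaw 9.772191956058052
ring hist per 10deg mod120 [118 123 119 120 114   4   0  60 123 115 121 120]
pocket ang mod120 62.473817846218 0.24259700464474335
box ((630.9785766601562, 228.109619140625), (169.634033203125, 170.2635040283203), 10.079519271850586)
```

```bash
sed -i 's/X\[...,2\]>72)/(X[...,2]>72)\&(X[...,2]<95))/g; s/(X\[...,2\]>72)&/(X[...,2]>72)\&/' fit.py; sed -i 's/m&((X/m\&(X/;' fit.py
python3 - <<'E'
import re
s=open('fit.py').read()
i=s.index("def fit_cap"); j=s.index("def fit_port")
s=s[:i]+'''def tool(zaxis,xdir):
    z=np.array(zaxis,float); z/=np.linalg.norm(z); x=np.array(xdir,float); x-=z*(x@z); x/=np.linalg.norm(x)
    return R.from_matrix(np.stack([x,np.cross(z,x),z],1)).as_euler('xyz')
def fit_cap(X,near):
    m=np.hypot(X[...,0]-near[0],X[...,1]-near[1])<70
    T=X[m&(X[...,2]>76)&(X[...,2]<92)]; top=T[:,:2]
    D=m&(np.abs(X[...,2]-37)<7)
    H=cv2.convexHull(np.argwhere(D)).reshape(-1,2); B=X[H[:,0],H[:,1]]
    r=cv2.minAreaRect(top.astype(np.float32)); b=cv2.boxPoints(r); e=[b[1]-b[0],b[2]-b[1]]; e=max(e,key=np.linalg.norm); e/=np.linalg.norm(e); e*=np.sign(e[0])
    return r,np.degrees(np.arctan2(e[1],e[0])),circ(B[:,:2]),np.median(T[:,2]),np.median(X[D][:,2])
'''+s[j:]
open('fit.py','w').write(s)
E
python3 - <<'E'
from fit import *
np.set_printoptions(precision=2,suppress=True)
X=np.load("cap1.npz")["X"]; f=fit_cap(X,(604,-160)); print(f)
a=np.radians(f[1])
env.set_joints([0.26,.42,0,1.6,0,1.11,1.66+a+.17])
s=env.read_state(); print(s["eef_pos"],s["orientation"])
o=tool([0,0,-1],[-np.cos(a),-np.sin(a),0])
env.move_ptp([604,-159.5,200],o); s=env.read_state(); print(s["qpos"],s["clock"])
p=shot("wrist"); cv2.imwrite("pics/cap2.png",p["image"]); X=cloud(p); np.savez("cap2.npz",X=X); print(fit_cap(X,(604,-160)))
for k in("cap_pointer","cap"): print(k,[(round(x["conf"],2),np.array(x["at"]),at_depth(p,x["at"])) for x in eyes.tip_of(p,k)[:3]])
E
```

```text
(((603.6897583007812, -159.877197265625), (24.482990264892578, 84.7442626953125), 79.41522216796875), np.float32(-10.584773), array([ 604.01, -159.5 ,   56.77]), np.float64(83.19288656470633), np.float64(36.99971186492661))
[ 602.55 -192.04  209.66] [-3.14  0.01  2.96]
[ 0.22  0.42 -0.01  1.62  0.    1.1   1.59] 7.625
(((603.750732421875, -158.9641876220703), (24.24917984008789, 83.3763427734375), 79.24575805664062), np.float32(-10.75425), array([ 603.53, -158.91,   56.34]), np.float64(82.89386291831903), np.float64(36.90030677777165))
cap_pointer [(0.76, array([322.5, 231.8]), array([ 635.59, -164.99,   85.63])), (0.75, array([303.1, 371.7]), array([ 823.46, -223.77,   34.21]))]
cap [(0.89, array([276.9, 328.7]), array([ 574.85, -162.04,  313.02])), (0.87, array([319.3, 176.9]), array([ 586.96, -158.77,   82.74]))]
```

View pics/cap2.png

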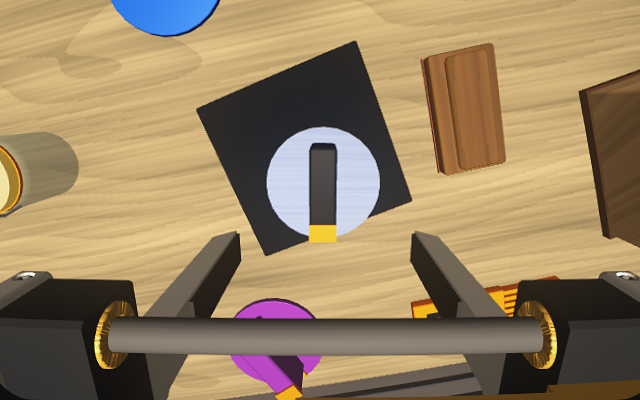

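The grasp pose is confirmed: the bar is centred at (322,190) in the picture, aligned with the jaws, and its orange end is the one away from the base. I'll grasp, lift and carry it to above the port.

```bash
cat > port.py <<'E'
from fit import *
X=np.load("port1.npz")["X"]; M,N,UX,UY,_,_,_=fit_port(X,(600,222))
yw=np.radians(10.0); N=np.array([-.5*np.cos(yw),-.5*np.sin(yw),np.cos(np.pi/6)]); UX=np.array([np.cos(np.pi/6)*np.cos(yw),np.cos(np.pi/6)*np.sin(yw),.5])
UY=np.cross(N,UX); M=np.array([601.8,223.0,155.])
def ori(deg):   # cap x rotated deg about mouth z; tool x = -cap x
    a=np.radians(deg); return tool(-N,-(UX*np.cos(a)+UY*np.sin(a)))
E
python3 - <<'E'
from port import *
np.set_printoptions(precision=2,suppress=True)
env.movel([603.7,-159.0,47],velocity=200)
env.command_gripper(0.0,45); print(env.read_state()["width"]*94)
env.movel([603.7,-159.0,330],velocity=250)
s=env.read_state(); print("lift",s["wrist_force"],s["width"]*94,s["clock"])
env.move_ptp(M+N*150,ori(0))
s=env.read_state(); print(s["qpos"],s["eef_pos"],s["width"]*94,s["wrist_force"],s["wrist_torque"],s["clock"])
for d in (0,-40,-75): print(d,kinematics.inverse_kinematics(M+N*30,ori(d)))
p=shot("wrist"); cv2.imwrite("pics/port2.png",p["image"]); np.savez("port2.npz",X=cloud(p))
E
```

```text
23.931859219053123
lift [ 0.63  0.13 -2.55] 24.02580496895539 11.05
[-0.06 -0.01 -0.47  2.06  0.3   0.62  1.01] [528.7  208.97 284.99] 23.409187877242168 [-0.43 -0.06 -2.27] [-0.06  0.74  0.05] 12.4667
0 [-0.11  0.24 -0.43  2.06  0.66  0.44  0.7 ]
-40 [-0.13  0.24 -0.41  2.06  0.65  0.43  0.01]
-75 [-0.17  0.24 -0.36  2.06  0.62  0.43 -0.58]
```

View pics/port2.png

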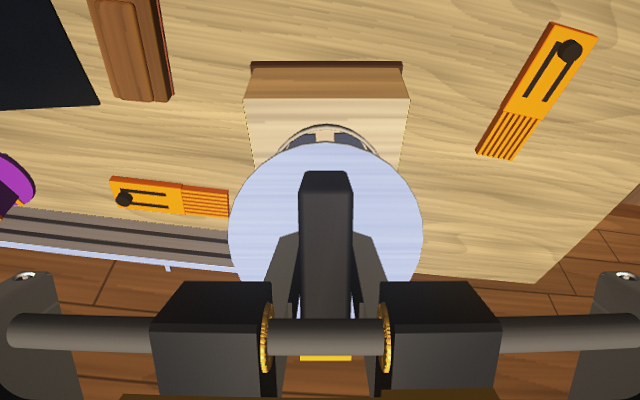

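The cap hangs square in the grip at about (325,235), and the port shows behind it. I'll check the disc plane, then lower it until it touches.

Run:
```python
from port import *
np.set_printoptions(precision=2,suppress=True)
X=np.load("port2.npz")["X"]; h=(X-M)@N; u=(X-M)@UX; v=(X-M)@UY
m=(np.abs(h-140)<8)&(np.hypot(u,v)<62); P=X[m]; c=P.mean(0); n=np.linalg.svd(P-c,full_matrices=False)[2][2]; n*=np.sign(n[2])
print("disc h",np.median(h[m]),"tilt uv deg",np.degrees([n@UX,n@UY]))
H=cv2.convexHull(np.argwhere(m)).reshape(-1,2); print("disc centre uv",circ(np.stack([u[H[:,0],H[:,1]],v[H[:,0],H[:,1]]],1)))
f0=env.read_state()["wrist_force"]
hit=env.movel(M+N*48,velocity=120,stop_force=12); print("a",hit)
if not hit:
    hit=env.movel(M+N*24,velocity=15,stop_force=6)
s=env.read_state(); d=s["eef_pos"]-M
print(hit,"h,u,v",d@N,d@UX,d@UY,"F n,u,v",[(s["wrist_force"]-f0)@a for a in(N,UX,UY)],s["wrist_torque"],s["width"]*94,s["clock"])
```

```text
disc h 139.85345658778624 tilt uv deg [-0.02  0.13]
disc centre uv [ 0.42 -0.37 56.4 ]
a False
True h,u,v 29.46358558307256 -0.042485654497832925 0.011379352545333211 F n,u,v [np.float64(14.431619770252832), np.float64(1.082261481558918), np.float64(-1.4117844152120194)] [-0.28  0.61 -0.15] 23.678527036296266 14.6583
```

The pins touch at 29.5 mm, against 30 mm expected, so they rest on the rim. Now I'll turn clockwise while holding a light press.

```bash
cat > turn.py <<'E'
from port import *
F0=np.array([-.43,-.06,-2.27])
def st():
    s=env.read_state(); d=s["eef_pos"]-M; F=s["wrist_force"]-F0
    return s,np.array([d@N,d@UX,d@UY]),np.array([F@N,F@UX,F@UY])
E
python3 - <<'E'
from turn import *
np.set_printoptions(precision=2,suppress=True)
env.wait(.3); s,d,F=st(); h=d[0]; print(d,F)
ang=0; t0=s["clock"]
while ang>-72:
    ang-=5 if ang>-45 else 2
    env.movel(M+N*h,rot=ori(ang),velocity=20)
    s,d,F=st(); print(ang,round(s["clock"]-t0,2),d,F,"h",round(h,2))
    if np.linalg.norm(F)>40: print("high"); break
    if h<28: print("dropping"); break
    h+=np.clip((F[0]-10)*.03,-.8,.5)
    if s["clock"]>38: break
E
```

```text
[29.51 -0.02 -0.03] [11.66  0.58 -0.32]
-5 0.25 [29.63  0.31  0.2 ] [ 5.21  0.29 -0.92] h 29.51
-10 0.5 [29.56  0.28  0.22] [8.12 1.34 1.23] h 29.37
-15 0.75 [29.54  0.31  0.25] [ 8.67  0.38 -0.69] h 29.31
-20 1.0 [29.53  0.36  0.28] [10.03  0.84 -0.09] h 29.27
-25 1.25 [29.52  0.41  0.2 ] [10.28  1.32  0.24] h 29.27
-30 1.5 [29.53  0.31  0.25] [11.03  0.88 -0.83] h 29.28
-35 1.75 [29.52  0.28  0.2 ] [ 9.95  0.24 -0.95] h 29.31
-40 2.0 [29.53  0.28  0.16] [ 9.5   0.78 -0.53] h 29.31
-45 2.25 [29.42  0.1   0.02] [ 8.65 -0.07 -0.25] h 29.3
-47 2.5 [29.23 -0.08  0.04] [5.18 0.03 0.44] h 29.26
-49 2.75 [28.94 -0.22 -0.05] [-0.42 -0.66 -0.75] h 29.11
-51 3.0 [28.67 -0.2  -0.09] [-0.49 -0.12 -1.24] h 28.8
-53 3.25 [28.45 -0.06 -0.01] [-0.71 -0.28  0.06] h 28.48
-55 3.5 [28.15 -0.05  0.03] [-0.21 -0.14 -0.38] h 28.16
-57 3.75 [27.84 -0.03  0.02] [-0.8  0.3 -0.1] h 27.86
dropping
```

Contact was lost from about -49°, and the pocket centre measured earlier is -57.5°. I'll press it down there.

Run:
```python
from turn import *
np.set_printoptions(precision=2,suppress=True)
env.movel(M+N*27.5,rot=ori(-57.5),velocity=20)
hit=env.movel(M+N*15.5,velocity=12,stop_force=10); s,d,F=st(); print(hit,d,F,s["wrist_torque"],s["clock"])
```

```text
True [17.88 -0.07  0.02] [10.14  1.51 -1.61] [-0.19  0.49 -0.09] 19.725
```

Run:
```python
from turn import *
np.set_printoptions(precision=2,suppress=True)
hit=env.movel(M+N*16.8,velocity=10,stop_force=10); s,d,F=st(); print(hit,d,F,s["wrist_torque"])
env.command_gripper(1.0); env.wait(.3); s,d,F=st(); print(d,F,s["width"])
env.movel(M+N*150,velocity=150); s,d,F=st(); print(F,s["clock"])
p=shot("wrist"); cv2.imwrite("pics/fin.png",p["image"])
X=cloud(p); h=(X-M)@N; u=(X-M)@UX; v=(X-M)@UY
m=(np.abs(h-8)<4)&(np.hypot(u,v)<54); P=X[m]; c=P.mean(0); n=np.linalg.svd(P-c,full_matrices=False)[2][2]; n*=np.sign(n[2])
print("disc h",np.median(h[m]),m.sum(),"tilt deg",np.degrees([n@UX,n@UY]))
t=(np.abs(h-54)<4)&(np.hypot(u,v)<60); r=cv2.minAreaRect(np.stack([u[t],v[t]],1).astype(np.float32)); print("bar",r)
print([(q["conf"],at_depth(p,q["at"])-M) for q in eyes.tip_of(p,"cap_pointer")[:2]])
```

```text
True [17.81 -0.15 -0.05] [12.56  0.53 -0.18] [-0.18  0.62 -0.11]
[17.35 -1.04 -0.26] [1.96 1.86 0.33] 0.9992901698955917
[2.17 1.45 0.16] 22.425
disc h 7.967747046377684 7084 tilt deg [ 0.09 -0.06]
bar ((-3.185758590698242, 0.29279327392578125), (24.157379150390625, 84.2043685913086), 32.24836349487305)
[(0.64, array([-11.24, -27.47,  55.66]))]
```

View pics/fin.png

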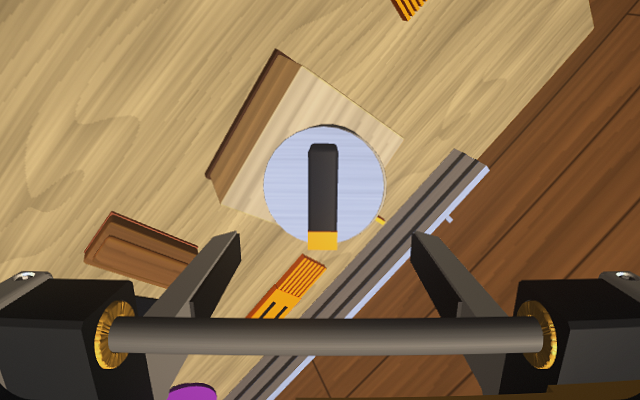

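The cap sits at (323,190) with its disc 8.0 mm above the rim plane, which is flush, and a tilt of about 0.1°. The gripper is open and clear, and the sander and featherboard look undisturbed.

Run:
```python
from h import *
print(env.sign_off())
```

```text
the job is handed in; nothing more can be done
None
```

The cap is seated flush in the dust port and released. I handed the job in at about 22.5 s of the 56 s allowed.

- **Placing:** I gripped the cap by its bar, carried it over and set it on the port with the orange end up the slope. The pins touched the rim at 29.5 mm, where 30 mm was expected.
- **Turning:** I turned it clockwise, pressing with about 5–12 N. Contact eased off at 47–49°. I set it at 57.5°, the pocket angle measured from the depth image, and it went down under about 10–13 N. The highest force I read on the tool was about 14 N.
- **Last checks after release:** The disc's top was 7.97 mm above the rim plane, where 8 mm is flush, and its tilt was no more than 0.1°. The bar was at about -58°.
- **One small disagreement:** The bar's centre read about 3 mm down the slope from the mouth's axis. That is roughly the play of the plug in the bore (2.5 mm) plus camera error, so I left it.
- **Other things on the bench:** I saw no contact with them. The sander looked in place in the last picture, which showed only parts of the purple cap and featherboards. I did not re-measure any of them.

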